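Set the gas burner under the pot to a low flame

ROBOT

A 6-joint arm with a two-finger parallel gripper is mounted at the origin on a cart in front of the work surface, level with it; the furniture and walls round the work are solid. World frame = base frame: x ahead of the robot, y to its left, z up, the work surface at z = 0. Lengths are in m, angles in rad, forces in N, time in s.
With the tool pointing down it reaches from about 0.3 to 0.775 m from the base axis. Payload 14.6 kg.
Tool frame: the origin (TCP) lies on the centre line of the jaws, within the pads' length; the fingertips stand 19 mm ahead of it and the grasp point (between the pads) is the TCP; z points along the fingers, y is the line along which they close (so a half turn about z gives the same grasp; the last joint's range is limited). The gripper opens to 85 mm and grips with 20 to 120 N. Pads are 22 mm wide; open, the fingers measure 114 mm over their backs; the gripper's body (76 mm by 85 mm) begins 54 mm behind the grasp point. The pads swing forward as they close: fully open they stand 13 mm farther back than shut.
Start: joints at [1.04, 0.3, 1.521, -0, 1.321, -0.067], TCP at [0.246, 0.492, 0.25] pointing down, gripper open.
Joint ranges: [-3.03, 3.03], [-0.79, 2.21], [0.23, 2.52], [-1.04, 4.18], [0, 3.07], [-2.55, 2.55]. Speed limits (rad/s): [2.22, 2.22, 2.57, 3.14, 3.14, 3.14].

INTERFACE

Orientations are given as a unit quaternion [w, x, y, z].
In Python, from workcell import robot gives the robot as it stands.
- The arm moves only by the tool step_arm, never from a script. Its argument "motion" is a list of rows, each an object of numbers: "ax", "ay", "az": the turn, a rotation vector about the tool's x, y, z in rad; "dx", "dy", "dz": the shift along the tool's x, y, z in m; "jaw": the finger opening in m, from 0 to 0.0854. In form: [{"ax": .., "ay": .., "az": .., "dx": .., "dy": .., "dz": .., "jaw": ..}, ...]. A call has 1 to 12 rows; each row is the pose to reach, as a shift and turn from the pose commanded when the call began, along the tool's axes at that moment; what a row does not reach only later rows make up. A row lasts 1/10 s, in which the tool goes at most 50 mm and 8.59 degrees, less where a joint would pass 70% of its speed; a pose out of reach is approached as far as the arm can. A call with a gripper value outside its range is refused whole. The fingers move at their own pace and stop on an object; "force" is the grip in N (left out, the last holds). Time passes only in rows, so rows that repeat a pose let the fingers close. It gives the time, the measured TCP pose, the force, the opening and the grip force at its end, in the units of the state.
- robot.observe(): the state, without advancing time (a new reading comes with each control period).
- robot.grab_frame(name): name is "scene" or "top" or "wrist"; returns a dict with "pixels" (384x512x3 uint8, red, green, blue), "depth" (384x512 float32, m along the optical axis (not along the pixel's ray), 0 where there is no reading), "camera_matrix" (3x3 intrinsics, pixels), "k1" (the pictures are not rectified: a ray, as slopes to the right and down, at radius r is drawn at 1 + k1 r^2 times it, then the intrinsics apply), "rvec" (rotation vector, rad) and "tvec" (3), from world to camera coordinates, as OpenCV has them; the wrist camera has in their place "T_tool_cam" (4x4, takes a point from camera to tool coordinates, whose origin is the TCP and whose axes are the flange's). Camera axes: x right, y down, z forward; pixel columns grow to the right and rows downward; lengths in m; the calibration is good to about 2 mm. A picture is of the moment at which its call begins: read the wrist's pose just before it.
- robot.close_job(): hands the job in; it is judged then, once.
The state is a dict: "t": time; "q": joint angles; "qd": joint speeds; "effort": joint torques, N m; "tool_pos": TCP position; "eef_rot": TCP orientation; "ft_force": force on the tool from outside, world axes, zero at the start; "moment": the same for the moment, N m; "gripper_width": finger opening in m; "grip_force": force on a finger pad.
Only numpy, scipy, OpenCV 4.12 (cv2) and the standard library are available. Lean on these libraries where they do the work, as an engineer would, in place of code of your own. Each camera call takes 0.05 s, during which the arm holds its last target. There are 200 camera calls.

TASK

Turn on the hob burner that the tall pot stands on and set it to the low flame (pointer of its knob at the broad bar): turn the knob anticlockwise until you feel its safety stop, push it in there, turn it on past the stop and let it spring out again. Do not force the knob, neither against its stop nor inwards where it is firm; leave the other knob and everything that stands around where it is.

Things in the scene. Friction and masses are not known exactly. Their poses are not given: they have to be found in the camera images.
- hob: flat two-burner hob of brushed steel, 280 deep (its x) x 460 wide (its y) x 58 mm high, fixed to the table. Origin: centre of its underside, at table height; x away from the robot, y left. Upright knobs on its near strip at x = -92, y = 115 (left) and -115 mm (right), each in front of its burner (x = 55 mm, same y). 70 mm or more free round each knob
- burner_left (a point): centre of the left burner, worked by the left knob, at the height of its pan supports (74 mm above the table). Black marks on the steel round the knob: a dot at off (towards the burner), a broad bar 15 x 6 mm at the low flame, 138 degrees anticlockwise from the dot, and two thin ticks beyond it
- knob_left_grip (a point): grip point of the black left knob, on its vertical axis. A round skirt, 52 mm across, its top 16 mm above the steel, carries a flat-sided bar 46 long x 14 wide x 30 mm high; this point is 12 mm below the bar's top, which is 104 mm above the table. The point moves with the knob: x along the bar to the end with the white line (the pointer), y across the bar, z up
- knob_left_tip (a point): pointer end of the left knob's bar, 23 mm along x from its grip point. How the knob works: it can be pushed in only within the last 0.1 rad (6 degrees) before its safety stop, elsewhere it is firm. In by 6 mm or more it passes under the stop, which takes 0.55 rad of turn; beyond that it springs out when let go, and the stop keeps it from turning back
- knob_left (a joint): angle of the left knob, rad: 0 is off (pointer away from the robot, along the hob's x), growing anticlockwise from above; 2.4 is the low flame, 3.2 the end. Starts at 0 to 0.2, needs 0.05 N m to turn, stays where it is left. Its hidden safety stop is met somewhere between 0.5 and 1.4, different each time and invisible: found by feel; over 1.1 N m or 55 N breaks it
- knob_left_push (a joint): how far the left knob is pushed down, in m: 0 out, 0.008 fully in. A spring holds it out: 6 N to start, 12 N fully in
- burner_right (a point): centre of the right burner, worked by the right knob, at the height of its pan supports (74 mm above the table). Black marks on the steel round the knob: a dot at off (towards the burner), a broad bar 15 x 6 mm at the low flame, 138 degrees anticlockwise from the dot, and two thin ticks beyond it
- knob_right_grip (a point): grip point of the black right knob, on its vertical axis. A round skirt, 52 mm across, its top 16 mm above the steel, carries a flat-sided bar 46 long x 14 wide x 30 mm high; this point is 12 mm below the bar's top, which is 104 mm above the table. The point moves with the knob: x along the bar to the end with the white line (the pointer), y across the bar, z up
- knob_right_tip (a point): pointer end of the right knob's bar, 23 mm along x from its grip point. How the knob works: it can be pushed in only within the last 0.1 rad (6 degrees) before its safety stop, elsewhere it is firm. In by 6 mm or more it passes under the stop, which takes 0.55 rad of turn; beyond that it springs out when let go, and the stop keeps it from turning back
- knob_right (a joint): angle of the right knob, rad: 0 is off (pointer away from the robot, along the hob's x), growing anticlockwise from above; 2.4 is the low flame, 3.2 the end. Starts at 0 to 0.2, needs 0.05 N m to turn, stays where it is left. Its hidden safety stop is met somewhere between 0.5 and 1.4, different each time and invisible: found by feel; over 1.1 N m or 55 N breaks it
- knob_right_push (a joint): how far the right knob is pushed down, in m: 0 out, 0.008 fully in. A spring holds it out: 6 N to start, 12 N fully in
- pot_center (a point): centre of the tall pot, half-way up: open steel pot, 116 across x 95 mm high, two small side handles, 0.6 kg, standing on one of the burners (left or right); loose
- pan_center (a point): centre of the flat pan, half-way up: open steel pan, 140 across x 36 mm high, two small side handles, 0.5 kg, on the other burner; loose
- honey_center (a point): centre, half-way up, of a bystanding glass jar with a light lid, 71 across x 110 mm high; loose
- spice_a_center (a point): centre, half-way up, of a bystanding small glass spice jar with a green cap, 45 across x 106 mm high; loose
- spice_b_center (a point): centre, half-way up, of a bystanding small glass spice jar with a dark brown cap, 45 across x 106 mm high; loose

How it is judged:
By the outcome, as a careful person would: the job done as asked, in the order asked, and still so for the second after the job is handed in, with the robot touching nothing.
It also fails if it takes over 64 s, if anything falls off the work surface, if the arm or the gripper's body presses on something with over 40 N, if the wrist force passes 120 N, or if a joint passes its speed limit or range.

## Working session

There is one attempt and no reset: what is moved stays moved. The work goes in short steps, Python scripts to look and compute and a tool call to move; the robot and the scene stay as the last step left them, time stands still between calls to the robot, and variables do not carry over. Pictures are saved under pics/ and viewed, at most 10 in all, crops included, and the job is handed in when it is done.

Besides the shell and the picture viewer there is one more tool, called as a command line: name --argument value ..., lists and objects as JSON in quotes. step_arm: Moves the arm, as the interface text tells. Its arguments: {"type":"object","properties":{"motion":{"type":"array","items":{"type":"object","properties":{"ax":{"type":"number"},"ay":{"type":"number"},"az":{"type":"number"},"dx":{"type":"number"},"dy":{"type":"number"},"dz":{"type":"number"},"jaw":{"type":"number"}}}},"force":{"type":"number"}},"required":["motion"]}

```bash
mkdir -p pics
cat > h.py <<'E'
from workcell import robot
import numpy as np, cv2
from scipy.spatial.transform import Rotation as R
def world(f,u,v,d=None):
    K=np.array(f["camera_matrix"]); 
    xd=np.array([(u-K[0,2])/K[0,0],(v-K[1,2])/K[1,1]]); k=f["k1"]; x=xd.copy()
    for _ in range(20): x=xd/(1+k*(x@x))
    Rm=cv2.Rodrigues(np.array(f["rvec"],float))[0]; t=np.array(f["tvec"]).ravel()
    return Rm,t,np.array([x[0],x[1],1])
def at_z(f,u,v,z):
    Rm,t,r=world(f,u,v); c=-Rm.T@t; w=Rm.T@r; return c+w*(z-c[2])/w[2]
def at_d(f,u,v):
    Rm,t,r=world(f,u,v); d=f["depth"][int(round(v)),int(round(u))]; return Rm.T@(r*d-t)
E
python3 - <<'E'
from h import *
import pickle
for n in("top","scene"):
    f=robot.grab_frame(n); pickle.dump(f,open(n+".pkl","wb")); cv2.imwrite(f"pics/{n}.png",cv2.resize(f["pixels"][:,:,::-1],(800,600)))
print(robot.observe())
E
```

```text
{'t': 0.1, 'q': array([ 1.04039901e+00,  3.00409138e-01,  1.52155068e+00, -1.79406567e-05,
        1.32072111e+00, -6.65556539e-02]), 'qd': array([-0.00168687, -0.00047667, -0.00124278,  0.00183273, -0.00248196,
        0.00114489]), 'effort': array([ 8.54622831e-04, -5.44385219e+01, -3.62371874e+01,  4.62272601e-05,
        3.05521527e-03,  3.21205948e-05]), 'tool_pos': array([0.24594249, 0.49171639, 0.24976816]), 'eef_rot': array([-1.51705710e-04,  2.29845152e-01,  9.73227060e-01, -5.22634575e-04]), 'ft_force': array([-0.00827556,  0.50484584,  0.25371778]), 'moment': array([ 0.04504149,  0.00038883, -0.04499364]), 'grip_force': 0.0, 'gripper_width': 0.0853829719543284}
```

View pics/top.png

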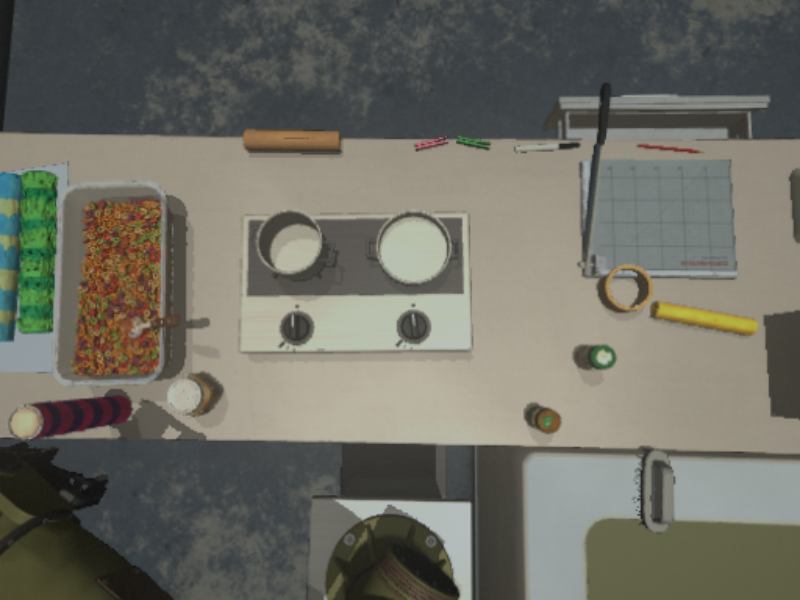

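View pics/scene.png

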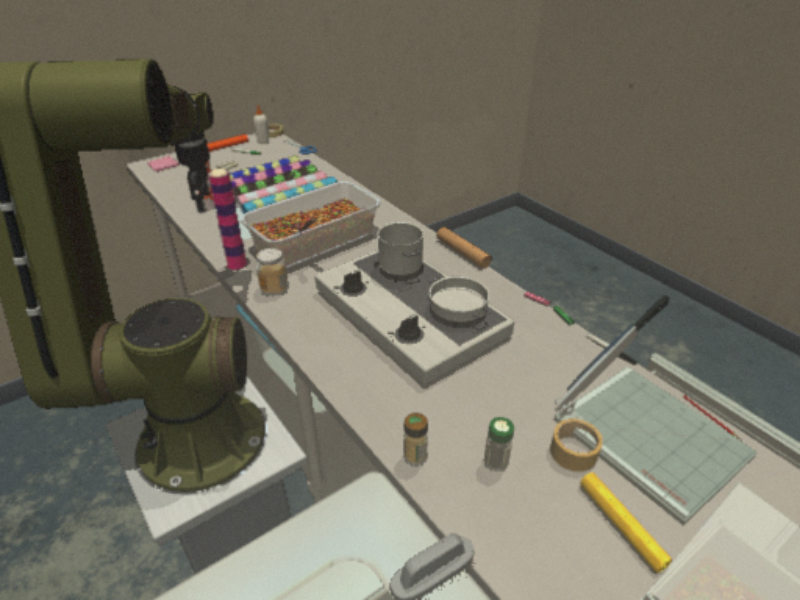

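Top view: the tall pot is on the left burner (290,244). Its knob is at (296,327), with the pointer roughly away from the robot. The pan is on the right and the honey jar at (188,395).

Run:
```python
from h import *
import pickle
f=pickle.load(open("top.pkl","rb"))
s=512/800
for n,u,v,z in[("NL",240,352,.058),("NR",471,350,.058),("FL",243,214,.058),("FR",468,212,.058),("kl",295,326,.1),("kr",413,325,.1),("dotL",297,306,.058),("dotR",413,304,.058),("honeylid",184,396,.11)]:
    print(n,at_z(f,u*s,v*s,z).round(4), at_d(f,u*s,v*s).round(4))
c=f["pixels"][170:240,150:300,::-1]
cv2.imwrite("pics/c.png",cv2.resize(c,(795,371),interpolation=cv2.INTER_CUBIC))
```

```text
NL [0.4337 0.2975 0.058 ] [0.4351 0.3134 0.001 ]
NR [ 0.445  -0.1545  0.058 ] [ 0.4469 -0.1617  0.0018]
FL [0.7115 0.3055 0.058 ] [ 0.7277  0.3223 -0.0008]
FR [ 0.7216 -0.1489  0.058 ] [ 7.382e-01 -1.560e-01 -7.000e-04]
kl [0.4833 0.1839 0.1   ] [0.4832 0.1837 0.1008]
kr [ 0.4887 -0.0399  0.1   ] [ 0.4885 -0.0398  0.1022]
dotL [0.526  0.1892 0.058 ] [0.5255 0.1883 0.063 ]
dotR [ 0.5335 -0.0405  0.058 ] [ 0.5334 -0.0404  0.0592]
honeylid [0.3501 0.3819 0.11  ] [0.3501 0.3819 0.11  ]
```

View pics/c.png

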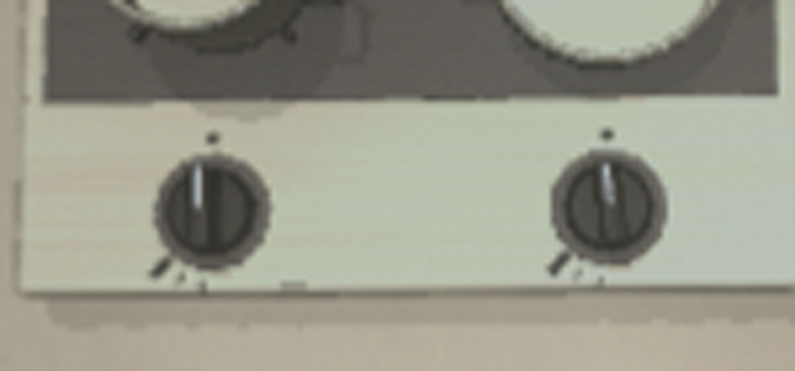

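Run:
```python
from h import *
import pickle
f=pickle.load(open("top.pkl","rb"))
s=512/800
for u,v in[(25,420),(60,414),(120,407),(100,495),(80,190),(115,285)]: print(u,v,at_d(f,u*s,v*s).round(3))
for n,u,v,z in [("skirtL",212,211,.074),("skirtR",608,208,.074),("dotL",212,138,.058),("dotR",606,134,.058),("lineL0",197,165,.104),("lineL1",198,208,.104)]:
  print(n,at_z(f,150+u/5.3-.4,170+v/5.3-.4,z).round(4))
o=robot.observe(); Rt=R.from_quat(np.roll(o["eef_rot"],-1))
print(Rt.as_matrix().round(3))
p=np.array([.47,.19,.25])-o["tool_pos"]; print(Rt.inv().apply(p))
g=robot.grab_frame("wrist"); print(g["T_tool_cam"])
```

```text
25 420 [0.321 0.553 0.289]
60 414 [0.326 0.529 0.241]
120 407 [0.324 0.531 0.042]
100 495 [0.215 0.425 0.299]
80 190 [0.742 0.611 0.103]
115 285 [0.56  0.542 0.078]
skirtL [0.4829 0.1861 0.074 ]
skirtR [ 0.4881 -0.0406  0.074 ]
dotL [0.5266 0.1907 0.058 ]
dotR [ 0.5325 -0.0393  0.058 ]
lineL0 [0.5063 0.1901 0.104 ]
lineL1 [0.4823 0.1886 0.104 ]
[[-0.894  0.447 -0.001]
 [ 0.447  0.894 -0.001]
 [ 0.    -0.001 -1.   ]]
[-3.35366959e-01 -1.69598359e-01 -6.59412614e-05]
[[-1.18940315e-04 -9.45495924e-01 -3.25633910e-01  8.39286411e-02]
 [ 9.99999938e-01 -4.50893524e-06 -3.52165804e-04  8.03564422e-04]
 [ 3.31503070e-04 -3.25633931e-01  9.45495866e-01 -1.22190224e-01]
 [ 0.00000000e+00  0.00000000e+00  0.00000000e+00  1.00000000e+00]]
```

step_arm --motion '[{"dx":-0.015,"dy":-0.03,"az":0.0},{"dx":-0.03,"dy":-0.06,"az":0.07},{"dx":-0.045,"dy":-0.09,"az":0.2},{"dx":-0.085,"dy":-0.1,"az":0.33},{"dx":-0.125,"dy":-0.11,"az":0.47},{"dx":-0.165,"dy":-0.12,"az":0.6},{"dx":-0.205,"dy":-0.13,"az":0.73},{"dx":-0.245,"dy":-0.145,"az":0.87},{"dx":-0.285,"dy":-0.155,"az":1.0},{"dx":-0.32,"dy":-0.165,"az":1.14},{"dx":-0.335,"dy":-0.17,"az":1.28},{"dx":-0.335,"dy":-0.17,"az":1.4}]'

```text
$.motion[0]: bad value
```

step_arm --motion '[{"az":0.13},{"az":0.26},{"az":0.39},{"az":0.52},{"az":0.65},{"az":0.78},{"az":0.91},{"az":1.04},{"az":1.15},{"az":1.15},{"az":1.15}]'

```text
$.motion[0]: bad value
```

Run:
```python
from h import *
import pickle
o=robot.observe(); g=robot.grab_frame("wrist"); pickle.dump((o,g),open("w1.pkl","wb"))
cv2.imwrite("pics/w1.png",cv2.resize(g["pixels"][:,:,::-1],(800,600)))
Rt=R.from_quat(np.roll(o["eef_rot"],-1)).as_matrix(); print(o["tool_pos"],o["q"],np.arctan2(Rt[1,0],Rt[0,0]),o["ft_force"],o["moment"])
```

```text
[0.24597651 0.49177699 0.24984714] [ 1.04039392e+00  3.00383791e-01  1.52139683e+00  8.10328126e-07
  1.32066760e+00 -6.66067867e-02] 2.677796808814855 [-0.1333424  -0.55807772  0.44359598] [-0.05231733  0.00065126 -0.0249848 ]
```

View pics/w1.png

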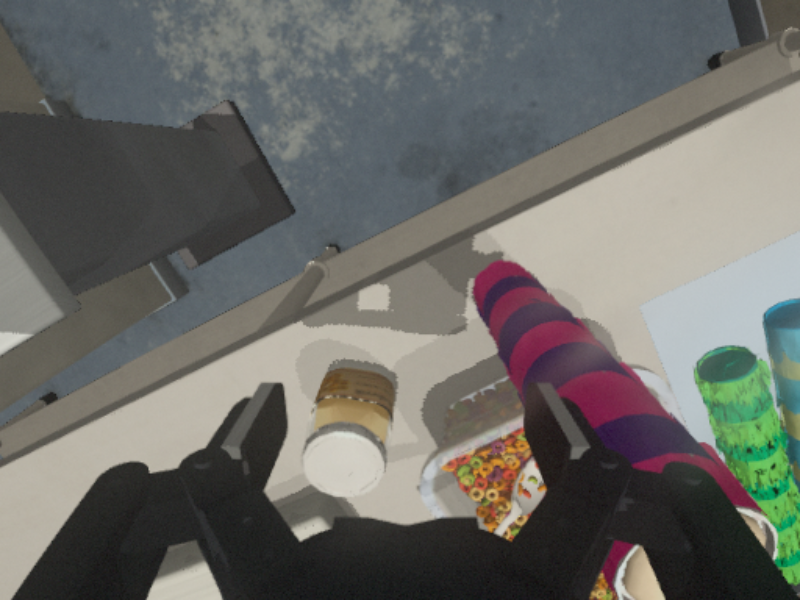

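The calls were refused, probably because every key has to be given, so the arm has not moved. The wrist view shows the striped roll just beside the right finger and honey between the fingers, well below them. I'll retry with all the keys.

step_arm --motion '[{"ax":0,"ay":0,"az":0,"dx":-0.015,"dy":-0.03,"dz":0,"jaw":0.085},{"ax":0,"ay":0,"az":0.07,"dx":-0.03,"dy":-0.06,"dz":0,"jaw":0.085},{"ax":0,"ay":0,"az":0.2,"dx":-0.045,"dy":-0.09,"dz":0,"jaw":0.085},{"ax":0,"ay":0,"az":0.33,"dx":-0.085,"dy":-0.1,"dz":0,"jaw":0.085},{"ax":0,"ay":0,"az":0.47,"dx":-0.125,"dy":-0.11,"dz":0,"jaw":0.085},{"ax":0,"ay":0,"az":0.6,"dx":-0.165,"dy":-0.12,"dz":0,"jaw":0.085},{"ax":0,"ay":0,"az":0.73,"dx":-0.205,"dy":-0.13,"dz":0,"jaw":0.085},{"ax":0,"ay":0,"az":0.87,"dx":-0.245,"dy":-0.145,"dz":0,"jaw":0.085},{"ax":0,"ay":0,"az":1.0,"dx":-0.285,"dy":-0.155,"dz":0,"jaw":0.085},{"ax":0,"ay":0,"az":1.14,"dx":-0.32,"dy":-0.165,"dz":0,"jaw":0.085},{"ax":0,"ay":0,"az":1.28,"dx":-0.335,"dy":-0.17,"dz":0,"jaw":0.085},{"ax":0,"ay":0,"az":1.4,"dx":-0.335,"dy":-0.17,"dz":0,"jaw":0.085}]'

```text
t: 1.4
tool_pos: [0.4708, 0.1883, 0.2499]
eef_rot: [-0.0, 0.805, 0.593, -0.0]
ft_force: [-0.5, 0.3, -0.2]
gripper_width: 0.085
grip_force: 0.0
```

step_arm --motion '[{"ax":0,"ay":0,"az":0.13,"dx":0,"dy":0,"dz":0,"jaw":0.06},{"ax":0,"ay":0,"az":0.26,"dx":0,"dy":0,"dz":0,"jaw":0.06},{"ax":0,"ay":0,"az":0.39,"dx":0,"dy":0,"dz":0,"jaw":0.06},{"ax":0,"ay":0,"az":0.52,"dx":0,"dy":0,"dz":0,"jaw":0.06},{"ax":0,"ay":0,"az":0.65,"dx":0,"dy":0,"dz":0,"jaw":0.06},{"ax":0,"ay":0,"az":0.78,"dx":0,"dy":0,"dz":0,"jaw":0.06},{"ax":0,"ay":0,"az":0.91,"dx":0,"dy":0,"dz":0,"jaw":0.06},{"ax":0,"ay":0,"az":1.04,"dx":0,"dy":0,"dz":0,"jaw":0.06},{"ax":0,"ay":0,"az":1.15,"dx":0,"dy":0,"dz":0,"jaw":0.06},{"ax":0,"ay":0,"az":1.2,"dx":0,"dy":0,"dz":0,"jaw":0.06},{"ax":0,"ay":0,"az":1.2,"dx":0,"dy":0,"dz":0,"jaw":0.06}]'

```text
t: 2.5
tool_pos: [0.4695, 0.19, 0.2502]
eef_rot: [0.0, 0.999, 0.039, -0.0]
ft_force: [0.2, 0.9, -0.6]
gripper_width: 0.0601
grip_force: 0.0
```

```bash
cat >> h.py <<'E'
def wrist(name=None):
    import pickle
    o=robot.observe(); g=robot.grab_frame("wrist")
    T=np.eye(4); T[:3,:3]=R.from_quat(np.roll(o["eef_rot"],-1)).as_matrix(); T[:3,3]=o["tool_pos"]
    C=np.linalg.inv(T@np.array(g["T_tool_cam"])); g["rvec"]=cv2.Rodrigues(C[:3,:3])[0]; g["tvec"]=C[:3,3]
    pickle.dump((o,g),open(name+".pkl","wb")); cv2.imwrite(f"pics/{name}.png",cv2.resize(g["pixels"][:,:,::-1],(800,600)))
    return o,g,T
E
python3 - <<'E'
from h import *
o,g,T=wrist("w2"); print(o["tool_pos"],o["q"].round(3),np.arctan2(T[1,0],T[0,0]),o["moment"])
E
```

```text
[0.46953881 0.18997084 0.25015089] [ 0.312  0.203  1.642 -0.     1.296  1.806] 0.0770824211232896 [ 0.02038885  0.01448901 -0.00435891]
```

View pics/w2.png

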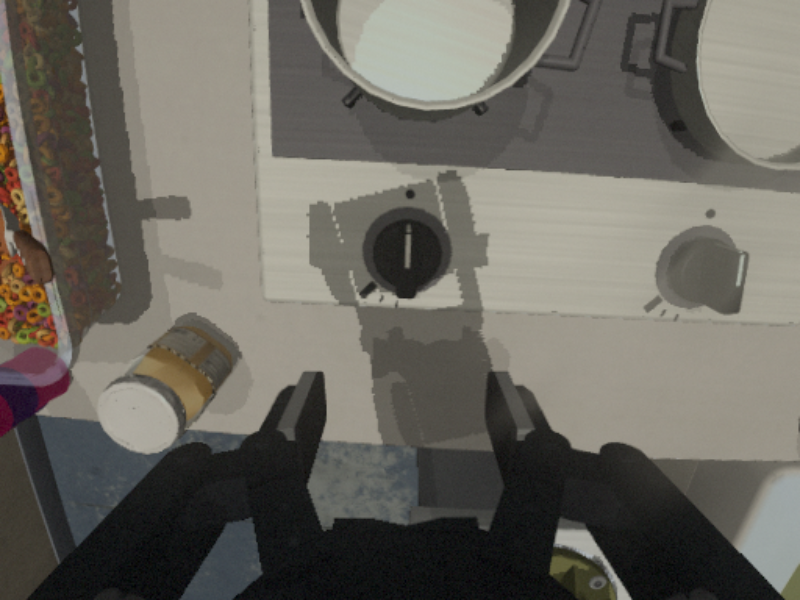

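The wrist view is clear. The skirt centre is near (407,249), the white line runs (408,225)–(407,268) and the dot is at (410,195).

Run:
```python
from h import *
import pickle
o,g=pickle.load(open("w2.pkl","rb")); s=.64
for n,u,v,z in[("skL",363,250,.074),("skR",451,250,.074),("skT",408,207,.074),("l0",408,225,.104),("l1",407,268,.104),("barNear L",398,297,.104),("barNearR",414,297,.104),("dot",410,195,.058),("dotR",711,214,.058),("frontL",268,298,.058),("frontR",786,324,.058)]: print(n,at_z(g,u*s,v*s,z).round(4))
c=g["pixels"][125:200,220:300,::-1]; cv2.imwrite("pics/c2.png",cv2.resize(c,(640,600),interpolation=cv2.INTER_CUBIC))
```

```text
skL [0.4863 0.222  0.074 ]
skR [0.4911 0.1591 0.074 ]
skT [0.5191 0.1922 0.074 ]
l0 [0.5113 0.1918 0.104 ]
l1 [0.4833 0.1903 0.104 ]
barNear L [0.4629 0.1947 0.104 ]
barNearR [0.4637 0.184  0.104 ]
dot [0.526  0.1912 0.058 ]
dotR [ 0.5323 -0.0387  0.058 ]
frontL [0.4386 0.2966 0.058 ]
frontR [ 0.4486 -0.1373  0.058 ]
```

View pics/c2.png

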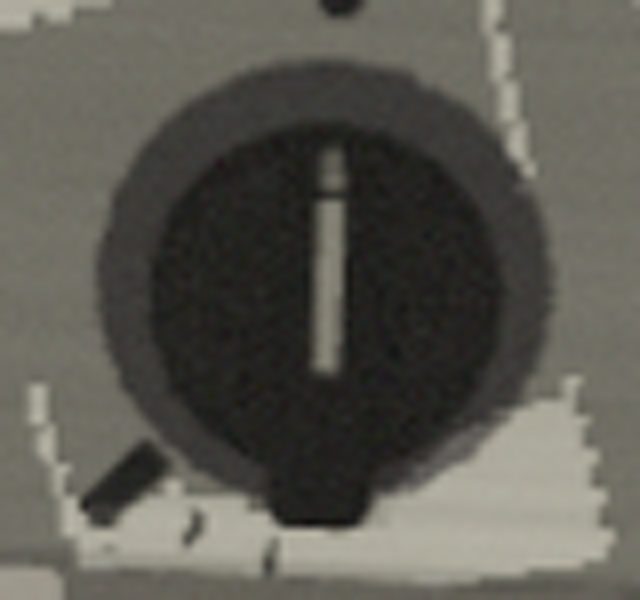

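Run:
```python
from h import *
import pickle
o,g=pickle.load(open("w2.pkl","rb"))
for n,u,v,z in[("far",332,195,.104),("near",320,527,.104),("lineend",326,375,.104),("disc",326,297,.074),("discL",150,297,.074),("discR",503,297,.074),("discT",326,120,.074),("discB",326,478,.074),("ringL",98,290,.058),("ringR",550,290,.058),("ringT",326,60,.058)]: print(n,at_z(g,220+u/8-.45,125+v/8-.45,z).round(4))
f=pickle.load(open("top.pkl","rb"))
print(o["q"])
```

```text
far [0.5065 0.1915 0.104 ]
near [0.4629 0.1896 0.104 ]
lineend [0.4834 0.1904 0.104 ]
disc [0.4868 0.1906 0.074 ]
discL [0.4849 0.2152 0.074 ]
discR [0.4887 0.1658 0.074 ]
discT [0.5114 0.1925 0.074 ]
discB [0.4602 0.1885 0.074 ]
ringL [0.4817 0.2239 0.058 ]
ringR [0.4868 0.1573 0.058 ]
ringT [0.5177 0.1929 0.058 ]
[ 3.12140645e-01  2.03224798e-01  1.64218781e+00 -1.20042177e-05
  1.29647754e+00  1.80585779e+00]
```

step_arm --motion '[{"ax":0,"ay":0,"az":0.03,"dx":0.0155,"dy":0.001,"dz":0.03,"jaw":0.045},{"ax":0,"ay":0,"az":0.03,"dx":0.0155,"dy":0.001,"dz":0.06,"jaw":0.045},{"ax":0,"ay":0,"az":0.03,"dx":0.0155,"dy":0.001,"dz":0.09,"jaw":0.045},{"ax":0,"ay":0,"az":0.03,"dx":0.0155,"dy":0.001,"dz":0.115,"jaw":0.045},{"ax":0,"ay":0,"az":0.03,"dx":0.0155,"dy":0.001,"dz":0.135,"jaw":0.045},{"ax":0,"ay":0,"az":0.03,"dx":0.0155,"dy":0.001,"dz":0.145,"jaw":0.045},{"ax":0,"ay":0,"az":0.03,"dx":0.0155,"dy":0.001,"dz":0.152,"jaw":0.045},{"ax":0,"ay":0,"az":0.03,"dx":0.0155,"dy":0.001,"dz":0.152,"jaw":0.045}]'

```text
t: 3.35
tool_pos: [0.4851, 0.1902, 0.0981]
eef_rot: [0.0, 1.0, 0.024, -0.0]
ft_force: [-0.2, -0.3, 0.1]
gripper_width: 0.0448
grip_force: 0.0
```

Run:
```python
from h import *
o,g,T=wrist("w3"); print(o["tool_pos"],np.arctan2(T[1,0],T[0,0]),o["ft_force"],o["moment"])
```

```text
[0.48510869 0.19018028 0.09809872] 0.04835714471844286 [-0.21932543 -0.3261066   0.09328424] [ 0.03038038 -0.03297036 -0.01148271]
```

View pics/w3.png

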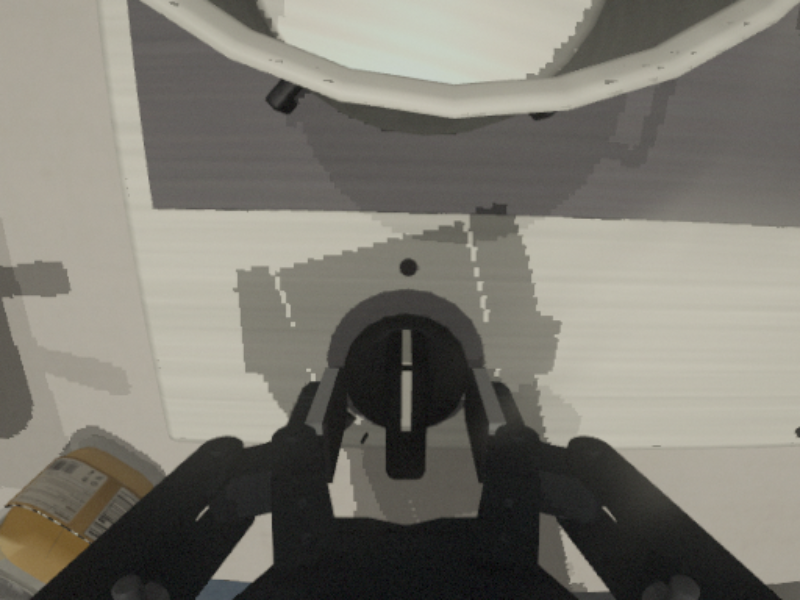

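The bar, at column 406, is centred between the pads and aligned with them. I'll close gently.

step_arm --motion '[{"ax":0,"ay":0,"az":0,"dx":0,"dy":0,"dz":0,"jaw":0.01},{"ax":0,"ay":0,"az":0,"dx":0,"dy":0,"dz":0,"jaw":0.01},{"ax":0,"ay":0,"az":0,"dx":0,"dy":0,"dz":0,"jaw":0.01},{"ax":0,"ay":0,"az":0,"dx":0,"dy":0,"dz":0,"jaw":0.01},{"ax":0,"ay":0,"az":0,"dx":0,"dy":0,"dz":0,"jaw":0.01},{"ax":0,"ay":0,"az":0,"dx":0,"dy":0,"dz":0,"jaw":0.01}]' --force 30

```text
t: 4.0
tool_pos: [0.4855, 0.1901, 0.099]
eef_rot: [-0.0, 1.0, 0.024, 0.001]
ft_force: [0.0, -1.6, 5.8]
gripper_width: 0.0136
grip_force: 34.4
```

```bash
cat > s.py <<'E'
from h import *
o=robot.observe(); M=R.from_quat(np.roll(o["eef_rot"],-1)).as_matrix()
print("t%.2f"%o["t"],o["tool_pos"].round(4),"psi %.3f"%np.arctan2(M[1,0],M[0,0]),"F",o["ft_force"].round(2),"M",o["moment"].round(3),"w %.4f g %.1f"%(o["gripper_width"],o["grip_force"]),"q6 %.3f e6 %.3f"%(o["q"][5],o["effort"][5]))
E
python3 s.py
```

```text
t4.00 [0.4855 0.1901 0.099 ] psi 0.048 F [ 0.04 -1.6   5.84] M [-0.34   0.108 -0.067] w 0.0136 g 34.4 q6 1.826 e6 -0.030
```

step_arm --motion '[{"ax":0,"ay":0,"az":0,"dx":0,"dy":0,"dz":-0.001,"jaw":0.01},{"ax":0,"ay":0,"az":-0.04,"dx":0,"dy":0,"dz":-0.001,"jaw":0.01},{"ax":0,"ay":0,"az":-0.1,"dx":0,"dy":0,"dz":-0.001,"jaw":0.01},{"ax":0,"ay":0,"az":-0.16,"dx":0,"dy":0,"dz":-0.001,"jaw":0.01},{"ax":0,"ay":0,"az":-0.22,"dx":0,"dy":0,"dz":-0.001,"jaw":0.01},{"ax":0,"ay":0,"az":-0.28,"dx":0,"dy":0,"dz":-0.001,"jaw":0.01}]'

```text
t: 4.6
tool_pos: [0.4853, 0.1905, 0.0992]
eef_rot: [-0.0, 0.986, 0.164, 0.0]
ft_force: [2.5, 3.2, -3.5]
gripper_width: 0.0132
grip_force: 33.1
```

```bash
python3 s.py
```

```text
t4.60 [0.4853 0.1905 0.0992] psi 0.330 F [ 2.47  3.2  -3.52] M [ 0.566 -0.523 -0.085] w 0.0132 g 33.1 q6 1.544 e6 1.198
```

step_arm --motion '[{"ax":0,"ay":0,"az":-0.04,"dx":0,"dy":0,"dz":0,"jaw":0.01},{"ax":0,"ay":0,"az":-0.08,"dx":0,"dy":0,"dz":0,"jaw":0.01},{"ax":0,"ay":0,"az":-0.12,"dx":0,"dy":0,"dz":0,"jaw":0.01}]'

```text
t: 4.9
tool_pos: [0.4852, 0.1907, 0.0992]
eef_rot: [-0.0, 0.975, 0.223, 0.0]
ft_force: [2.4, 4.1, -4.3]
gripper_width: 0.0133
grip_force: 33.1
```

```bash
python3 s.py
```

```text
t4.90 [0.4852 0.1907 0.0992] psi 0.449 F [ 2.43  4.12 -4.26] M [ 0.787 -0.434 -0.042] w 0.0133 g 33.1 q6 1.425 e6 0.777
```

step_arm --motion '[{"ax":0,"ay":0,"az":-0.02,"dx":0.0005,"dy":-0.0003,"dz":0.0005,"jaw":0.01},{"ax":0,"ay":0,"az":-0.04,"dx":0.0005,"dy":-0.0003,"dz":0.0005,"jaw":0.01},{"ax":0,"ay":0,"az":-0.06,"dx":0.0005,"dy":-0.0003,"dz":0.0005,"jaw":0.01}]'

```text
t: 5.2
tool_pos: [0.4854, 0.1908, 0.0991]
eef_rot: [-0.0, 0.968, 0.251, -0.0]
ft_force: [-3.5, 1.6, 5.8]
gripper_width: 0.0134
grip_force: 34.4
```

```bash
python3 s.py
```

```text
t5.20 [0.4854 0.1908 0.0991] psi 0.508 F [-3.52  1.59  5.79] M [ 0.325  0.617 -0.011] w 0.0134 g 34.4 q6 1.366 e6 0.366
```

step_arm --motion '[{"ax":0,"ay":0,"az":-0.02,"dx":0,"dy":0,"dz":0,"jaw":0.01},{"ax":0,"ay":0,"az":-0.04,"dx":0,"dy":0,"dz":0,"jaw":0.01},{"ax":0,"ay":0,"az":-0.05,"dx":0,"dy":0,"dz":0,"jaw":0.01}]'

```text
t: 5.5
tool_pos: [0.4853, 0.1909, 0.0991]
eef_rot: [-0.0, 0.961, 0.276, -0.0]
ft_force: [-3.0, 1.4, 5.0]
gripper_width: 0.013
grip_force: 34.4
```

```bash
python3 s.py
```

```text
t5.50 [0.4853 0.1909 0.0991] psi 0.558 F [-2.99  1.41  5.  ] M [ 0.452  0.647 -0.103] w 0.0130 g 34.4 q6 1.316 e6 -0.015
```

step_arm --motion '[{"ax":0,"ay":0,"az":-0.02,"dx":0,"dy":0,"dz":0,"jaw":0.01},{"ax":0,"ay":0,"az":-0.04,"dx":0,"dy":0,"dz":0,"jaw":0.01},{"ax":0,"ay":0,"az":-0.06,"dx":0,"dy":0,"dz":0,"jaw":0.01}]'

```text
t: 5.8
tool_pos: [0.4852, 0.191, 0.0991]
eef_rot: [-0.0, 0.953, 0.304, -0.0]
ft_force: [-4.5, 3.3, 5.5]
gripper_width: 0.013
grip_force: 34.4
```

```bash
python3 s.py
```

```text
t5.80 [0.4852 0.191  0.0991] psi 0.619 F [-4.49  3.31  5.49] M [ 0.566  0.659 -0.098] w 0.0130 g 34.4 q6 1.256 e6 0.360
```

step_arm --motion '[{"ax":0,"ay":0,"az":-0.02,"dx":0,"dy":-0.0005,"dz":0,"jaw":0.01},{"ax":0,"ay":0,"az":-0.04,"dx":0,"dy":-0.0005,"dz":0,"jaw":0.01},{"ax":0,"ay":0,"az":-0.06,"dx":0,"dy":-0.0005,"dz":0,"jaw":0.01}]'

```text
t: 6.1
tool_pos: [0.4851, 0.1911, 0.099]
eef_rot: [-0.0, 0.943, 0.333, 0.0]
ft_force: [-2.6, 1.4, 4.8]
gripper_width: 0.0135
grip_force: 34.4
```

```bash
python3 s.py
```

```text
t6.10 [0.4851 0.1911 0.099 ] psi 0.679 F [-2.59  1.39  4.79] M [ 0.208  0.477 -0.042] w 0.0135 g 34.4 q6 1.197 e6 0.368
```

step_arm --motion '[{"ax":0,"ay":0,"az":-0.02,"dx":0,"dy":-0.0002,"dz":0,"jaw":0.01},{"ax":0,"ay":0,"az":-0.04,"dx":0,"dy":-0.0002,"dz":0,"jaw":0.01},{"ax":0,"ay":0,"az":-0.06,"dx":0,"dy":-0.0002,"dz":0,"jaw":0.01}]'

```text
t: 6.4
tool_pos: [0.4851, 0.1913, 0.099]
eef_rot: [-0.0, 0.933, 0.361, 0.0]
ft_force: [-2.2, 0.3, 5.4]
gripper_width: 0.0134
grip_force: 34.4
```

```bash
python3 s.py
```

```text
t6.40 [0.4851 0.1913 0.099 ] psi 0.739 F [-2.18  0.33  5.44] M [ 0.138  0.45  -0.072] w 0.0134 g 34.4 q6 1.137 e6 0.364
```

step_arm --motion '[{"ax":0,"ay":0,"az":-0.02,"dx":0,"dy":0,"dz":0,"jaw":0.01},{"ax":0,"ay":0,"az":-0.04,"dx":0,"dy":0,"dz":0,"jaw":0.01},{"ax":0,"ay":0,"az":-0.06,"dx":0,"dy":0,"dz":0,"jaw":0.01}]'

```text
t: 6.7
tool_pos: [0.485, 0.1913, 0.099]
eef_rot: [-0.0, 0.921, 0.389, 0.0]
ft_force: [-2.6, 1.1, 5.0]
gripper_width: 0.0133
grip_force: 34.4
```

```bash
python3 s.py
```

```text
t6.70 [0.485  0.1913 0.099 ] psi 0.799 F [-2.57  1.1   4.98] M [ 0.163  0.521 -0.055] w 0.0133 g 34.4 q6 1.077 e6 0.362
```

step_arm --motion '[{"ax":0,"ay":0,"az":-0.02,"dx":0,"dy":0,"dz":0,"jaw":0.01},{"ax":0,"ay":0,"az":-0.04,"dx":0,"dy":0,"dz":0,"jaw":0.01},{"ax":0,"ay":0,"az":-0.06,"dx":0,"dy":0,"dz":0,"jaw":0.01}]'

```text
t: 7.0
tool_pos: [0.4849, 0.1914, 0.099]
eef_rot: [-0.0, 0.909, 0.416, -0.0]
ft_force: [-3.8, 1.9, 5.6]
gripper_width: 0.0135
grip_force: 34.4
```

```bash
python3 s.py
```

```text
t7.00 [0.4849 0.1914 0.099 ] psi 0.859 F [-3.81  1.92  5.58] M [ 0.314  0.579 -0.022] w 0.0135 g 34.4 q6 1.017 e6 0.361
```

step_arm --motion '[{"ax":0,"ay":0,"az":-0.02,"dx":0,"dy":-0.0004,"dz":0,"jaw":0.01},{"ax":0,"ay":0,"az":-0.04,"dx":0,"dy":-0.0004,"dz":0,"jaw":0.01},{"ax":0,"ay":0,"az":-0.06,"dx":0,"dy":-0.0004,"dz":0,"jaw":0.01}]'

```text
t: 7.3
tool_pos: [0.4848, 0.1915, 0.099]
eef_rot: [0.0, 0.896, 0.443, 0.0]
ft_force: [-3.6, 0.1, 5.1]
gripper_width: 0.0136
grip_force: 34.4
```

```bash
python3 s.py
```

```text
t7.30 [0.4848 0.1915 0.099 ] psi 0.919 F [-3.57  0.06  5.08] M [-0.013  0.433  0.003] w 0.0136 g 34.4 q6 0.958 e6 0.365
```

step_arm --motion '[{"ax":0,"ay":0,"az":-0.02,"dx":0,"dy":0,"dz":0,"jaw":0.01},{"ax":0,"ay":0,"az":-0.04,"dx":0,"dy":0,"dz":0,"jaw":0.01},{"ax":0,"ay":0,"az":-0.06,"dx":0,"dy":0,"dz":0,"jaw":0.01}]'

```text
t: 7.6
tool_pos: [0.4848, 0.1915, 0.099]
eef_rot: [-0.0, 0.883, 0.47, 0.0]
ft_force: [-4.1, 1.1, 5.7]
gripper_width: 0.0133
grip_force: 34.5
```

```bash
python3 s.py
```

```text
t7.60 [0.4848 0.1915 0.099 ] psi 0.979 F [-4.06  1.09  5.74] M [ 0.075  0.395 -0.155] w 0.0133 g 34.5 q6 0.898 e6 0.239
```

step_arm --motion '[{"ax":0,"ay":0,"az":-0.015,"dx":0,"dy":-0.0003,"dz":0,"jaw":0.01},{"ax":0,"ay":0,"az":-0.03,"dx":0,"dy":-0.0003,"dz":0,"jaw":0.01}]'

```text
t: 7.8
tool_pos: [0.4847, 0.1916, 0.0991]
eef_rot: [0.0, 0.876, 0.483, 0.0]
ft_force: [-1.0, -1.0, 5.6]
gripper_width: 0.0133
grip_force: 35.0
```

```bash
python3 s.py; python3 s.py
```

```text
t7.80 [0.4847 0.1916 0.0991] psi 1.008 F [-0.96 -1.03  5.58] M [-0.267  0.009 -0.365] w 0.0133 g 35.0 q6 0.869 e6 -0.025
t7.80 [0.4847 0.1916 0.0991] psi 1.008 F [-0.96 -1.03  5.58] M [-0.267  0.009 -0.365] w 0.0133 g 35.0 q6 0.869 e6 -0.025
```

Mz climbed to -0.37, so this is the stop (knob about 0.95 rad). I'll ease off slightly and push in.

step_arm --motion '[{"ax":0,"ay":0,"az":0.02,"dx":0,"dy":0,"dz":0,"jaw":0.01},{"ax":0,"ay":0,"az":0.025,"dx":0,"dy":0,"dz":0,"jaw":0.01},{"ax":0,"ay":0,"az":0.025,"dx":0,"dy":0,"dz":0.001,"jaw":0.01},{"ax":0,"ay":0,"az":0.025,"dx":0,"dy":0,"dz":0.002,"jaw":0.01}]'

```text
t: 8.2
tool_pos: [0.4847, 0.1916, 0.0972]
eef_rot: [0.0, 0.882, 0.472, 0.0]
ft_force: [-1.6, -1.5, 8.7]
gripper_width: 0.0137
grip_force: 34.8
```

```bash
python3 s.py
```

```text
t8.20 [0.4847 0.1916 0.0972] psi 0.983 F [-1.57 -1.49  8.71] M [-0.255  0.31  -0.047] w 0.0137 g 34.8 q6 0.894 e6 -0.066
```

step_arm --motion '[{"ax":0,"ay":0,"az":0,"dx":0,"dy":0,"dz":0.0015,"jaw":0.01},{"ax":0,"ay":0,"az":0,"dx":0,"dy":0,"dz":0.003,"jaw":0.01},{"ax":0,"ay":0,"az":0,"dx":0,"dy":0,"dz":0.0045,"jaw":0.01},{"ax":0,"ay":0,"az":0,"dx":0,"dy":0,"dz":0.0055,"jaw":0.01},{"ax":0,"ay":0,"az":0,"dx":0,"dy":0,"dz":0.0055,"jaw":0.01}]'

```text
t: 8.7
tool_pos: [0.4847, 0.1916, 0.0918]
eef_rot: [0.0, 0.882, 0.472, 0.0]
ft_force: [-2.7, -2.0, 10.6]
gripper_width: 0.0132
grip_force: 35.1
```

```bash
python3 s.py
```

```text
t8.70 [0.4847 0.1916 0.0918] psi 0.983 F [-2.69 -1.98 10.59] M [-0.363  0.601 -0.042] w 0.0132 g 35.1 q6 0.894 e6 -0.041
```

step_arm --motion '[{"ax":0,"ay":0,"az":0,"dx":0,"dy":0,"dz":0.0005,"jaw":0.01},{"ax":0,"ay":0,"az":0,"dx":0,"dy":0,"dz":0.0008,"jaw":0.01},{"ax":0,"ay":0,"az":0,"dx":0,"dy":0,"dz":0.0008,"jaw":0.01}]'

```text
t: 9.0
tool_pos: [0.4847, 0.1916, 0.0911]
eef_rot: [0.0, 0.882, 0.472, 0.0]
ft_force: [-2.4, -2.3, 11.3]
gripper_width: 0.0137
grip_force: 35.2
```

```bash
python3 s.py
```

```text
t9.00 [0.4847 0.1916 0.0911] psi 0.983 F [-2.37 -2.3  11.3 ] M [-0.345  0.611 -0.063] w 0.0137 g 35.2 q6 0.894 e6 -0.042
```

step_arm --motion '[{"ax":0,"ay":0,"az":-0.02,"dx":0,"dy":0,"dz":0,"jaw":0.01},{"ax":0,"ay":0,"az":-0.04,"dx":0,"dy":0,"dz":0,"jaw":0.01},{"ax":0,"ay":0,"az":-0.06,"dx":0,"dy":0,"dz":0,"jaw":0.01}]'

```text
t: 9.3
tool_pos: [0.4846, 0.1916, 0.0911]
eef_rot: [0.0, 0.867, 0.499, 0.0]
ft_force: [-3.5, -1.7, 10.4]
gripper_width: 0.0133
grip_force: 35.2
```

```bash
python3 s.py
```

```text
t9.30 [0.4846 0.1916 0.0911] psi 1.044 F [-3.52 -1.67 10.36] M [-0.208  0.688 -0.088] w 0.0133 g 35.2 q6 0.833 e6 0.364
```

step_arm --motion '[{"ax":0,"ay":0,"az":-0.04,"dx":-0.0003,"dy":-0.0002,"dz":0,"jaw":0.01},{"ax":0,"ay":0,"az":-0.08,"dx":-0.0003,"dy":-0.0002,"dz":0,"jaw":0.01},{"ax":0,"ay":0,"az":-0.12,"dx":-0.0003,"dy":-0.0002,"dz":0,"jaw":0.01},{"ax":0,"ay":0,"az":-0.16,"dx":-0.0003,"dy":-0.0002,"dz":0,"jaw":0.01},{"ax":0,"ay":0,"az":-0.2,"dx":-0.0003,"dy":-0.0002,"dz":0,"jaw":0.01}]'

```text
t: 9.8
tool_pos: [0.4843, 0.1917, 0.0912]
eef_rot: [-0.0, 0.812, 0.583, 0.0]
ft_force: [-4.2, 0.8, 10.9]
gripper_width: 0.0137
grip_force: 35.2
```

```bash
python3 s.py
```

```text
t9.80 [0.4843 0.1917 0.0912] psi 1.245 F [-4.17  0.78 10.9 ] M [ 0.159  0.777 -0.014] w 0.0137 g 35.2 q6 0.632 e6 0.776
```

step_arm --motion '[{"ax":0,"ay":0,"az":-0.05,"dx":0,"dy":-0.0004,"dz":0,"jaw":0.01},{"ax":0,"ay":0,"az":-0.1,"dx":0,"dy":-0.0004,"dz":0,"jaw":0.01},{"ax":0,"ay":0,"az":-0.15,"dx":0,"dy":-0.0004,"dz":0,"jaw":0.01},{"ax":0,"ay":0,"az":-0.2,"dx":0,"dy":-0.0004,"dz":0,"jaw":0.01},{"ax":0,"ay":0,"az":-0.25,"dx":0,"dy":-0.0004,"dz":0,"jaw":0.01}]'

```text
t: 10.3
tool_pos: [0.4839, 0.1918, 0.0911]
eef_rot: [-0.0, 0.733, 0.68, 0.0]
ft_force: [-4.3, 0.6, 10.8]
gripper_width: 0.0135
grip_force: 35.2
```

```bash
python3 s.py
```

```text
t10.30 [0.4839 0.1918 0.0911] psi 1.495 F [-4.26  0.64 10.81] M [ 0.043  0.835 -0.061] w 0.0135 g 35.2 q6 0.382 e6 0.984
```

step_arm --motion '[{"ax":0,"ay":0,"az":-0.05,"dx":0,"dy":-0.0003,"dz":0,"jaw":0.01},{"ax":0,"ay":0,"az":-0.1,"dx":0,"dy":-0.0003,"dz":0,"jaw":0.01},{"ax":0,"ay":0,"az":-0.15,"dx":0,"dy":-0.0003,"dz":0,"jaw":0.01},{"ax":0,"ay":0,"az":-0.2,"dx":0,"dy":-0.0003,"dz":0,"jaw":0.01}]'

```text
t: 10.7
tool_pos: [0.4835, 0.1918, 0.0911]
eef_rot: [-0.0, 0.662, 0.75, 0.0]
ft_force: [-5.7, 0.1, 10.9]
gripper_width: 0.0131
grip_force: 35.2
```

```bash
python3 s.py
```

```text
t10.70 [0.4835 0.1918 0.0911] psi 1.695 F [-5.68  0.12 10.92] M [ 0.054  0.937 -0.028] w 0.0131 g 35.2 q6 0.183 e6 0.984
```

step_arm --motion '[{"ax":0,"ay":0,"az":-0.05,"dx":0,"dy":-0.0006,"dz":0,"jaw":0.01},{"ax":0,"ay":0,"az":-0.1,"dx":0,"dy":-0.0006,"dz":-0.002,"jaw":0.01},{"ax":0,"ay":0,"az":-0.1,"dx":0,"dy":-0.0006,"dz":-0.004,"jaw":0.01},{"ax":0,"ay":0,"az":-0.1,"dx":0,"dy":-0.0006,"dz":-0.006,"jaw":0.01},{"ax":0,"ay":0,"az":-0.1,"dx":0,"dy":-0.0006,"dz":-0.0077,"jaw":0.01},{"ax":0,"ay":0,"az":-0.1,"dx":0,"dy":-0.0006,"dz":-0.0077,"jaw":0.01}]'

```text
t: 11.3
tool_pos: [0.4832, 0.1917, 0.0987]
eef_rot: [0.0, 0.624, 0.781, 0.0]
ft_force: [-0.5, 1.8, 4.7]
gripper_width: 0.0135
grip_force: 34.4
```

```bash
python3 s.py
```

```text
t11.30 [0.4832 0.1917 0.0987] psi 1.793 F [-0.47  1.79  4.72] M [0.185 0.118 0.069] w 0.0135 g 34.4 q6 0.085 e6 0.047
```

step_arm --motion '[{"ax":0,"ay":0,"az":-0.06,"dx":0,"dy":0,"dz":0,"jaw":0.01},{"ax":0,"ay":0,"az":-0.12,"dx":0,"dy":0,"dz":0,"jaw":0.01},{"ax":0,"ay":0,"az":-0.18,"dx":0,"dy":0,"dz":0,"jaw":0.01},{"ax":0,"ay":0,"az":-0.24,"dx":0,"dy":0,"dz":0,"jaw":0.01},{"ax":0,"ay":0,"az":-0.3,"dx":0,"dy":0,"dz":0,"jaw":0.01}]'

```text
t: 11.8
tool_pos: [0.4828, 0.1916, 0.0983]
eef_rot: [-0.0, 0.499, 0.866, -0.0]
ft_force: [-3.2, -0.6, 5.9]
gripper_width: 0.0133
grip_force: 34.5
```

```bash
python3 s.py
```

```text
t11.80 [0.4828 0.1916 0.0983] psi 2.096 F [-3.18 -0.64  5.94] M [-0.094  0.521 -0.053] w 0.0133 g 34.5 q6 -0.218 e6 1.196
```

step_arm --motion '[{"ax":0,"ay":0,"az":-0.06,"dx":0,"dy":0,"dz":0,"jaw":0.01},{"ax":0,"ay":0,"az":-0.12,"dx":0,"dy":0,"dz":0,"jaw":0.01},{"ax":0,"ay":0,"az":-0.18,"dx":0,"dy":0,"dz":0,"jaw":0.01},{"ax":0,"ay":0,"az":-0.24,"dx":0,"dy":0,"dz":0,"jaw":0.01},{"ax":0,"ay":0,"az":-0.3,"dx":0,"dy":0,"dz":0,"jaw":0.01},{"ax":0,"ay":0,"az":-0.33,"dx":0,"dy":0,"dz":0,"jaw":0.01},{"ax":0,"ay":0,"az":-0.33,"dx":0,"dy":0,"dz":0,"jaw":0.01}]'

```text
t: 12.5
tool_pos: [0.4824, 0.1913, 0.0981]
eef_rot: [-0.001, 0.351, 0.936, -0.001]
ft_force: [-4.9, -2.8, 6.7]
gripper_width: 0.0134
grip_force: 34.5
```

```bash
python3 s.py
```

```text
t12.50 [0.4824 0.1913 0.0981] psi 2.424 F [-4.87 -2.78  6.72] M [-0.5    0.851  0.051] w 0.0134 g 34.5 q6 -0.546 e6 -0.512
```

step_arm --motion '[{"ax":0,"ay":0,"az":0,"dx":0,"dy":0,"dz":0,"jaw":0.03},{"ax":0,"ay":0,"az":0,"dx":0,"dy":0,"dz":0,"jaw":0.05},{"ax":0,"ay":0,"az":0,"dx":0,"dy":0,"dz":0,"jaw":0.05},{"ax":0,"ay":0,"az":0,"dx":0,"dy":0,"dz":0,"jaw":0.05},{"ax":0,"ay":0,"az":0,"dx":0,"dy":0,"dz":-0.02,"jaw":0.05},{"ax":0,"ay":0,"az":0,"dx":0,"dy":0,"dz":-0.05,"jaw":0.05},{"ax":0,"ay":0,"az":0,"dx":0,"dy":0,"dz":-0.08,"jaw":0.05},{"ax":0,"ay":0,"az":0,"dx":0,"dy":0,"dz":-0.11,"jaw":0.05},{"ax":0,"ay":0,"az":0,"dx":0,"dy":0,"dz":-0.13,"jaw":0.05},{"ax":0,"ay":0,"az":0,"dx":0,"dy":0,"dz":-0.13,"jaw":0.05}]'

```text
t: 13.5
tool_pos: [0.4837, 0.1919, 0.2309]
eef_rot: [0.002, 0.352, 0.936, 0.001]
ft_force: [0.1, -0.1, -0.7]
gripper_width: 0.0497
grip_force: 0.0
```

Run:
```python
from h import *
o,g,T=wrist("w4"); print(o["tool_pos"],np.arctan2(T[1,0],T[0,0]),o["ft_force"])
```

```text
[0.48371372 0.19188365 0.23087565] 2.4228968426814532 [ 0.10238282 -0.10824291 -0.74657876]
```

View pics/w4.png

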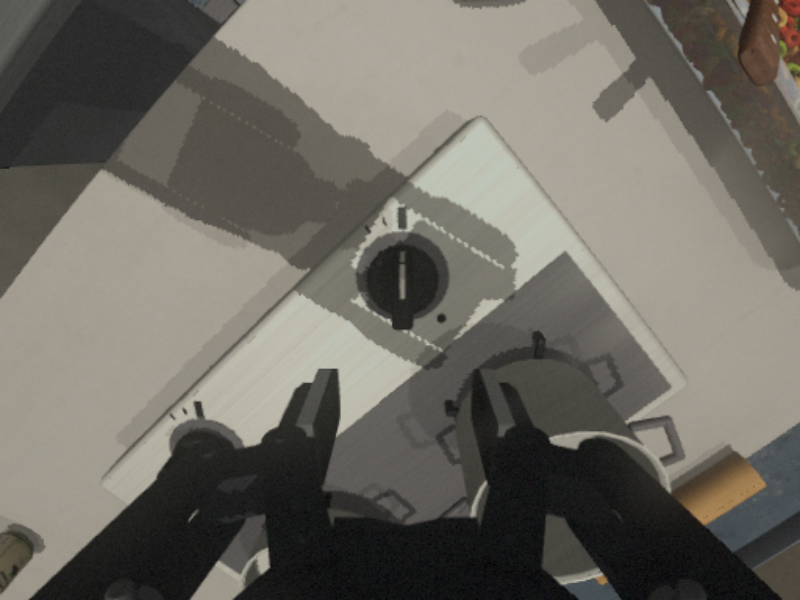

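The white line at (403,250–300) points straight at the broad bar at (402,218). The pot, the pan and the right knob are undisturbed, and the gripper is clear.

```bash
python3 -c "
from workcell import robot
print(robot.close_job())"
```

```text
the job is handed in; nothing more can be done
None
```

The left burner, under the tall pot, is on at the low flame: I found the safety stop at about 0.95 rad, pushed the knob in, turned it on past the stop and let it spring out; the last picture shows its pointer on the broad bar, and the job is handed in.

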